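Open a sash clamp to its end stop

TASK

Open the sash clamp on the bench right up for the next panel: press the red release button on top of its sliding jaw with a fingertip and, keeping the button held down the whole way, push the jaw along the bar away from the screw until it is up against the dark end stop. Then let go of the button so that it springs up and the jaw locks there, and move clear. Leave the clamp lying in its two wooden rests, and the hammer, glue bottle and wood offcut where they are.

Things in the scene. Friction and masses are not known exactly. Their poses are not given: they have to be found in the camera images.
- rests: two hardwood bearer blocks screwed to the bench that carry the clamp; each 40 mm along the bar, 110 mm wide, 52 mm high, with a notch 26.5 mm wide whose floor is 30 mm above the bench. One piece in the simulation: origin on the bench, midway along the clamp under its bar; x runs along the bar towards the end stop, z up. The blocks are centred at x = -255 mm and x = +320 mm.
- clamp: the sash clamp, about 2 kg with its jaw, lying loose in the notches of the rests. Aluminium bar 24 mm wide, 32 mm high, 710 mm long; green screw head with steel spindle at its -x end (up to 97 mm above the bar's underside, x from -455 to -229 mm); dark steel end stop block 18 x 32 x 20 mm on top of the bar near its +x end. Origin: centre of the bar's underside (30 mm above the bench); x along the bar from the screw head towards the end stop, z up.
- jaw (a joint): place of the green sliding jaw along the bar, m: growing towards the end stop, 0.300 touching it. Jaw body 90 mm long, 40 wide, its top 40 mm above the bar's underside. With the button up a spring brake locks it to the bar (holds over 20 N); with the button down it slides with about 1 N of drag; it locks again wherever the button is let up.
- button (a joint): travel of the red release button, in m: 0 is up (jaw locked), 0.008 is fully down. Spring: the force rises to about 4 N in the first 2 mm and to about 6 N fully down. The brake comes off at about 0.002; keep the button beyond 0.003 while sliding.
- button_top (a point): centre of the top of the red ribbed release button, 30 mm long (along the bar) and 28 mm wide, standing 16 mm proud of its black collar when up; its top is then 64 mm above the bar's underside, 94 mm above the bench. It lies 55 mm from the middle of the upright jaw plate (49 mm from its face), towards the end stop. It moves with the jaw, and down with the button. Grippy enough that a fingertip pressing it drags the jaw along.
- jaw_plate_top (a point): centre of the top edge of the upright plate (12 mm thick, 40 mm wide) at the screw side of the sliding jaw, 96 mm above the bar's underside; it moves with the jaw.
- end_stop (a point): middle of the face of the end stop that the jaw body meets, 42 mm above the bar's underside; the button's centre is 29 mm short of it, along the bar, when the jaw is home.
- hammer: hammer, 300 mm long with wooden handle, lying on the bench on the robot's side of the clamp; origin at its underside. Bystander.
- glue: white glue bottle with orange cap, 58 mm in diameter, 150 mm tall, standing beyond the clamp; origin at the centre of its base. Bystander.
- offcut: flat wood offcut 130 x 75 x 22 mm lying beyond the clamp; origin at the centre of its underside. Bystander.

How it is judged:
By the outcome, as a careful person would: the job done as asked, in the order asked, and still so for the second after the job is handed in, with the robot touching nothing.
It also fails if it takes over 40 s, if anything falls off the work surface, if the arm or the gripper's body presses on something with over 40 N, if the wrist force passes 120 N, or if a joint passes its speed limit or range.

ROBOT

A 6-joint arm with a two-finger parallel gripper is mounted at the origin on the work surface. World frame = base frame: x ahead of the robot, y to its left, z up, the work surface at z = 0. Lengths are in m, angles in rad, forces in N, time in s.
With the tool pointing down it reaches from about 0.35 to 0.85 m from the base axis. Payload 8.1 kg.
Tool frame: the origin (TCP) lies on the centre line of the jaws, within the pads' length; the fingertips stand 19 mm ahead of it and the grasp point (between the pads) is the TCP (robot.tips_ahead is the distance from the TCP to the fingertips, in m); y points along the fingers, z is the direction in which the jaws open and shut, and the axes are right-handed (so a half turn about y gives the same grasp; the last joint's range is limited). The gripper opens to 93 mm and grips with 3 to 60 N. Pads are 15 mm wide; open, the fingers measure 128 mm over their backs; the gripper's body (75 mm by 188 mm) begins 65 mm behind the grasp point.
Start: joints at [1.216, 0.13, 1.488, -0, 1.523, -0.085], TCP at [0.16, 0.578, 0.209] pointing down, gripper open.
Joint ranges: [-2.96, 2.96], [-0.89, 2.26], [0.02, 2.5], [-1.34, 4.48], [0, 2.73], [-2.66, 2.66]. Speed limits (rad/s): [2.39, 2.39, 2.79, 3.14, 3.14, 3.14].

INTERFACE

Orientations are given as a rotation vector (axis times angle).
In Python, from plant import robot, imaging, models gives the robot as it stands.
- The arm moves only by the tool carry_out, never from a script. Its argument "motion" is one flat list of numbers, 7 for each row, row after row: the shift along the tool's x, y, z in m, then the turn, a rotation vector about the tool's x, y, z in degrees, then the opening, from -1 (shut) to 1 (fully open). A call has exactly 5 rows; each row shifts and turns the pose as measured when the row begins, along the tool's axes as they then stand; what a row does not reach is not made up. A row lasts 1/10 s, in which the tool goes at most 50 mm and 8.59 degrees, less where a joint would pass 70% of its speed; a pose out of reach is approached as far as the arm can. A call is refused whole if a number of a shift passes 0.05 or a number of a turn 8.59, either way. A call with a gripper value outside its range is refused whole. The fingers move at their own pace and stop on an object; "squeeze" is the grip in N (left out, the last holds). Time passes only in rows, so rows that do not move let the fingers close, or fill a call up. It gives the time, the measured TCP pose, the force and the opening at its end, in the units of the state.
- robot.read_state(): the state, without advancing time (a new reading comes with each control period).
- imaging.read_camera(name): name is "scene" or "top"; returns the picture (420x560x3 uint8, blue, green, red); there is no depth.
- imaging.camera_model(name): a dict with "K" (3x3 intrinsics, pixels), "position" and "orientation" of the camera in the world. Camera axes: x right, y down, z forward; pixel columns grow to the right and rows downward; lengths in m; the calibration is good to about 2 mm. A picture is of the moment at which its call begins. camera_model takes no time and is no camera call.
- robot.close_job(): hands the job in, once; it reports no verdict.
Trained networks look in the newest picture that a camera, given by its name, has taken for a name from the list of things; names that differ only in an ending like _2 or _b are one class to them, and where a whole thing is asked for, a point or a joint stands for the part that bears it (a point fixed in the world has none). Each returns a list of dicts, best first, with "confidence" (0 to 1); they miss things now and then, are a little off and sometimes report something else, mostly with a low value. They report only what shows in the picture. A call takes as long as a camera call.
- models.outline_of(camera, thing): "pixels" (420x560 bool, what is visible of it) and "pixel" ([column, row] in pixels, amid what is visible of it).
The state is a dict: "t": time; "q": joint angles; "dq": joint speeds; "joint_torque": joint torques, N m; "tool_pos": TCP position; "orientation": TCP orientation; "force": force on the tool from outside, world axes, zero at the start; "wrist_torque": the same for the moment, N m; "opening": finger opening in m.
Only numpy, scipy, OpenCV 4.12 (cv2) and the standard library are available. Lean on these libraries where they do the work, as an engineer would, in place of code of your own. Each camera call takes 0.05 s, during which the arm holds its last target.

## Working session

There is one attempt and no reset: what is moved stays moved. The work goes in short steps, Python scripts to look and compute and a tool call to move; the robot and the scene stay as the last step left them, time stands still between calls to the robot, and variables do not carry over. Pictures are saved under pics/ and viewed, and the job is handed in when it is done.

Besides the shell and the picture viewer there is one more tool, called as a command line: name --argument value ..., lists and objects as JSON in quotes. carry_out: Moves the arm, as the interface text tells. Its arguments: {"type":"object","properties":{"motion":{"type":"array","items":{"type":"number"}},"squeeze":{"type":"number"}},"required":["motion"]}

```bash
mkdir -p pics; ls
python3 - <<'E'
from plant import robot, imaging, models
import cv2
for n in("scene","top"):
    im=imaging.read_camera(n); cv2.imwrite(f"pics/{n}0.png",im)
    m=imaging.camera_model(n); print(n,m)
s=robot.read_state(); print({k:s[k] for k in("t","tool_pos","orientation","force","opening")}, robot.tips_ahead)
E
```

```text
pics
scene {'K': array([[481.40672292,   0.        , 274.39290073],
       [  0.        , 481.40672292, 208.30215785],
       [  0.        ,   0.        ,   1.        ]]), 'position': array([ 1.31547019, -0.52645139,  0.67732746]), 'orientation': array([-1.94243231, -0.99420381,  0.54076668])}
top {'K': array([[405.41685358,   0.        , 281.57865915],
       [  0.        , 405.41685358, 205.75552149],
       [  0.        ,   0.        ,   1.        ]]), 'position': array([ 0.49268399, -0.01543653,  0.88152308]), 'orientation': array([-2.18309316,  2.16013993, -0.0764545 ])}
{'t': 0.1, 'tool_pos': array([0.15969485, 0.57781228, 0.20769353]), 'orientation': array([-1.56203321,  0.21207089, -0.21149258]), 'force': array([-0.72886372,  1.4204879 ,  0.26087285]), 'opening': 0.09292826927395209} 0.019
```

View pics/scene0.png

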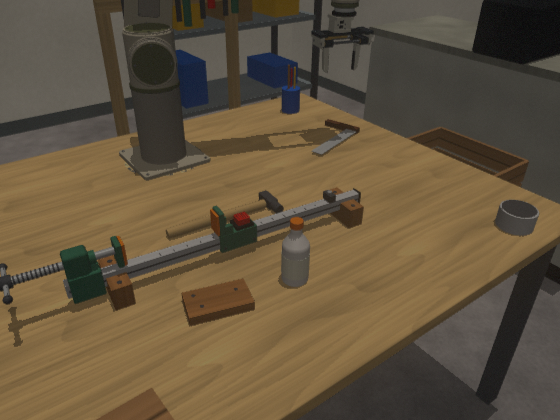

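View pics/top0.png

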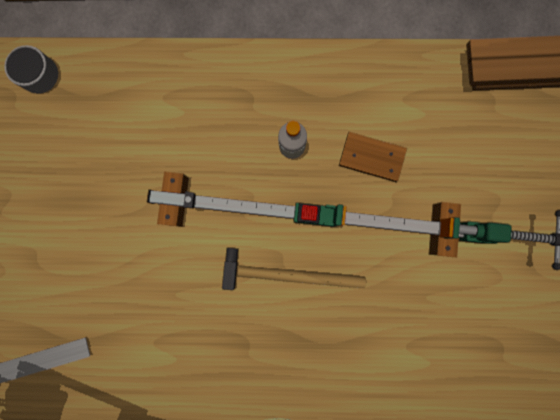

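The top view shows the red button at about (311,213), the end stop at about (190,200), and the screw on the right. The hammer lies nearer the robot, with the glue and offcut beyond the clamp. Next I'll measure positions.

```bash
cat > h.py <<'E'
import numpy as np, cv2
from scipy.spatial.transform import Rotation as R
from plant import robot, imaging, models
def ray(n,p):
    m=imaging.camera_model(n); d=np.linalg.inv(m["K"])@[p[0],p[1],1.]
    return m["position"],R.from_rotvec(m["orientation"]).as_matrix()@d
def onz(n,p,z):
    o,d=ray(n,p); return o+d*(z-o[2])/d[2]
def tri(p1,p2):
    (a,u),(b,v)=ray("scene",p1),ray("top",p2)
    s=np.linalg.lstsq(np.c_[u,-v],b-a,rcond=None)[0]
    x,y=a+u*s[0],b+v*s[1]; return (x+y)/2,np.linalg.norm(x-y)
def proj(n,P):
    m=imaging.camera_model(n); c=R.from_rotvec(m["orientation"]).as_matrix().T@(np.array(P)-m["position"])
    c=m["K"]@c; return c[:2]/c[2]
E
python3 - <<'E'
from h import *
T=cv2.imread("pics/top0.png"); S=cv2.imread("pics/scene0.png")
for n,im,box in(("top",T,(285,195,340,235)),("scene",S,(210,195,270,260))):
    x0,y0,x1,y1=box; c=im[y0:y1,x0:x1].astype(int)
    m=(c[...,2]>110)&(c[...,1]<50)&(c[...,0]<60); ys,xs=np.nonzero(m)
    print(n,m.sum(),xs.min()+x0,xs.max()+x0,ys.min()+y0,ys.max()+y0,xs.mean()+x0,ys.mean()+y0, onz("top",(xs.mean()+x0,ys.mean()+y0),.094) if n=="top" else '')
for th in("end_stop","jaw_plate_top","button_top","clamp","rests","glue","hammer"):
    for n in("top","scene"):
        for r in models.outline_of(n,th)[:2]:
            print(th,n,r["confidence"],r["pixel"],r["pixels"].sum())
cv2.imwrite("pics/z.png",cv2.resize(T[180:250,140:350],None,fx=3.8,fy=3.8,interpolation=2))
cv2.imwrite("pics/zs.png",cv2.resize(S[180:280,200:370],None,fx=4.5,fy=4.5,interpolation=2))
print(robot.read_state()["t"])
E
```

```text
top 200 302 316 205 219 308.945 212.115 [ 0.54730207 -0.05745318  0.094     ]
scene 54 234 248 212 219 241.1851851851852 215.98148148148147 
end_stop top 0.68 [362.6, 217.8] 6247
end_stop top 0.66 [184.0, 210.7] 2106
end_stop scene 0.92 [156.9, 251.5] 8743
jaw_plate_top top 0.65 [320.1, 211.5] 1061
jaw_plate_top top 0.58 [373.1, 156.8] 2189
jaw_plate_top scene 0.84 [231.6, 228.5] 1369
jaw_plate_top scene 0.24 [157.4, 253.6] 8064
button_top top 0.47 [307.8, 214.6] 221
button_top scene 0.56 [238.5, 219.5] 181
clamp top 0.76 [360.6, 218.6] 6321
clamp scene 0.88 [160.7, 250.7] 8192
rests top 0.55 [428.4, 212.6] 2083
rests scene 0.78 [126.6, 274.0] 1583
glue top 0.78 [290.2, 137.1] 868
glue scene 0.83 [294.7, 253.7] 1557
hammer top 0.81 [281.4, 275.8] 2127
hammer scene 0.95 [230.0, 213.2] 1168
0.8
```

View pics/z.png

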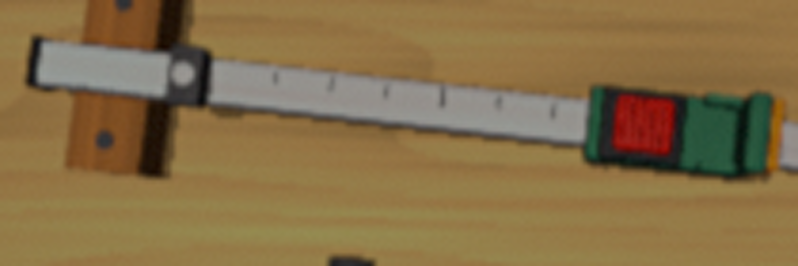

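View pics/zs.png

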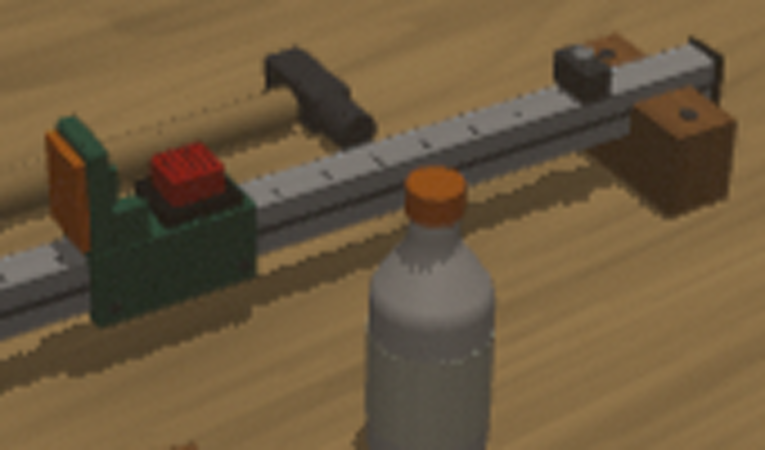

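Run:
```python
from h import *
T=cv2.imread("pics/top0.png").astype(int)
sat=T.max(2)-T.min(2); g=T.sum(2)/3
cs=[]
for x in list(range(205,290))+list(range(352,425)):
    col=slice(185,245); w=((sat[col,x]<45)&(g[col,x]>85))
    ys=np.nonzero(w)[0]
    if len(ys)>7: cs.append((x,ys.mean()+185,len(ys)))
cs=np.array(cs); print(len(cs),cs[::15])
P=np.array([onz("top",c[:2],.062) for c in cs])
k=np.polyfit(P[:,1],P[:,0],1); r=P[:,0]-np.polyval(k,P[:,1]); ok=abs(r)<.003; k=np.polyfit(P[ok,1],P[ok,0],1)
print("line x=",k,"rms",r[ok].std(),ok.sum())
e=np.array([k[0],1,0]); e/=np.linalg.norm(e); print("e",e,"yaw",np.degrees(np.arctan2(e[1],e[0])))
p0=np.array([k[1],0,.062])
al=lambda q:(q-p0)@e
b=onz("top",(309.5,212.6),.094); n=np.array([e[1],-e[0],0]); print("button",b,"along",al(b),"lat",(b-p0)@n)
b2,d=tri((241.5,218),(309.5,212.6)); print(b2,d)
for nm,pc,z in(("stop bottom edge",(209,77),.062),("bar end",(33,62),.062),("stop far top",(167,70),.082),("stop nut",(182,72),.082)):
    q=onz("top",(140+pc[0]/3.8,180+pc[1]/3.8),z); print(nm,q,al(q),(q-p0)@n)
# red centroid full (looser)
s=robot.read_state(); M=R.from_rotvec(s["orientation"]).as_matrix(); print(M, s["tool_pos"], s["q"])
print("glue",onz("top",(293,128),.15))
```

```text
158 [[205.  202.   13. ]
 [220.  203.5  12. ]
 [235.  205.5  12. ]
 [250.  206.5  12. ]
 [265.  208.5  12. ]
 [280.  210.5  12. ]
 [357.  218.5  12. ]
 [372.  220.5  12. ]
 [387.  222.   13. ]
 [402.  223.5  12. ]
 [417.  225.5  12. ]]
line x= [0.10070625 0.55283821] rms 0.000366371065830233 158
e [0.10019943 0.99496737 0.        ] yaw 84.249345130077
button [ 0.54636763 -0.05853688  0.094     ] along -0.05889063566984703 lat -0.0005726456003984345
[ 0.54791312 -0.05721114  0.08695671] 0.004031278913172628
stop bottom edge [0.57135016 0.17288151 0.062     ] 0.1738663534719427 0.0010961623281084364
bar end [0.57851555 0.26796929 0.062     ] 0.26919355126240585 -0.0013022492399971488
stop far top [0.57289407 0.1904399  0.082     ] 0.19149107787789285 0.0008729570803565335
stop nut [0.57191929 0.18253191 0.082     ] 0.1835252115256768 0.0006954594886955165
[[ 9.63818950e-01  1.59710815e-06  2.66557744e-01]
 [-2.66557744e-01  2.78108955e-05  9.63818950e-01]
 [-5.87388645e-06 -1.00000000e+00  2.72303896e-05]] [0.15990424 0.5783165  0.20866317] [ 1.21559632e+00  1.30383988e-01  1.48816657e+00  8.18394301e-06
  1.52301547e+00 -8.53806116e-02]
glue [ 0.69824802 -0.02430403  0.15      ]
```

carry_out --motion '[0.025, 0, -0.025, 0, -4.9, 0, -1, 0.028, 0, -0.03, 0, -4.8, 0, -1, 0.028, 0, -0.038, 0, 0, 0, -1, 0.028, 0, -0.038, 0, 0, 0, -1, 0.028, 0, -0.038, 0, 0, 0, -1]' --squeeze 10

```text
t: 1.3
tool_pos: [0.2723, 0.3898, 0.2075]
orientation: [-1.569, 0.067, -0.066]
force: [0.8, -1.4, -0.2]
opening: 0.0579
```

carry_out --motion '[0.028, 0, -0.038, 0, 0, 0, -1, 0.028, 0, -0.038, 0, 0, 0, -1, 0.028, 0, -0.038, 0, 0, 0, -1, 0.028, 0, -0.038, 0, 0, 0, -1, 0.028, 0, -0.038, 0, 0, 0, -1]'

```text
t: 1.8
tool_pos: [0.3992, 0.1805, 0.2087]
orientation: [-1.566, 0.062, -0.068]
force: [0.2, 0.3, -0.2]
opening: 0.0176
```

```bash
cat > st.py <<'E'
from h import *
import sys
s=robot.read_state(); M=R.from_rotvec(s["orientation"]).as_matrix()
e=np.array([.1002,.99497,0]); p0=np.array([.55284,0,.062]); n=np.array([e[1],-e[0],0])
d=s["tool_pos"]-p0
print("t",s["t"],"pos",s["tool_pos"].round(4),"along",round(d@e,4),"lat",round(d@n,4),"F",s["force"].round(2),"tq",s["wrist_torque"].round(2),"open",round(s["opening"],4))
print("yaw z",np.degrees(np.arctan2(M[1,2],M[0,2])).round(2),"tilt",M[2].round(4), "dq",abs(s["dq"]).max().round(3))
b=np.array([.5464,-.0585,0]);v=M.T@(b-s["tool_pos"]*[1,1,0]); print("to button in tool",v.round(4),"tip z",s["tool_pos"][2]-.019)
E
python3 st.py
```

```text
t 1.8 pos [0.3992 0.1805 0.2087] along 0.1642 lat -0.1709 F [ 0.19  0.25 -0.22] tq [ 0.06 -0.07  0.03] open 0.0176
yaw z 85.27 tilt [ 0.0038 -1.      0.0037] dq 1.118
to button in tool [ 1.664e-01 -2.000e-04 -2.261e-01] tip z 0.18972664670612097
```

carry_out --motion '[0.028, 0, -0.038, 0, 0, 0, -1, 0.028, 0, -0.038, 0, 0, 0, -1, 0.028, 0, -0.038, 0, 0, 0, -1, 0.028, 0, -0.038, 0, 0, 0, -1, 0.022, 0.01, -0.03, 0, 0, 0, -1]'

```text
t: 2.3
tool_pos: [0.5231, -0.0225, 0.202]
orientation: [-1.566, 0.057, -0.076]
force: [0.3, 0.5, 0.1]
opening: 0.0004
```

carry_out --motion '[0.012, 0.01, -0.016, 0, 0.5, 0, -1, 0, 0.01, 0, 0, 0.3, 0, -1, 0, 0.01, 0, 0, 0, 0, -1, 0, 0, 0, 0, 0, 0, -1, 0, 0, 0, 0, 0, 0, -1]'

```text
t: 2.8
tool_pos: [0.5343, -0.0431, 0.169]
orientation: [-1.565, 0.074, -0.089]
force: [0.4, 0.9, -0.4]
opening: 0.0006
```

```bash
python3 st.py
```

```text
t 2.8 pos [ 0.5343 -0.0431  0.169 ] along -0.0448 lat -0.0141 F [ 0.35  0.91 -0.37] tq [ 0.05  0.02 -0.03] open 0.0006
yaw z 84.06 tilt [ 0.0097 -0.9999  0.0046] dq 0.02
to button in tool [ 0.0136  0.0001 -0.014 ] tip z 0.14997173913904818
```

carry_out --motion '[0.008, 0, -0.008, 0, 0, 0, -1, 0.006, 0.01, -0.006, 0, 0, 0, -1, 0, 0.014, 0, 0, 0, 0, -1, 0, 0.014, 0, 0, 0, 0, -1, 0, 0, 0, 0, 0, 0, -1]'

```text
t: 3.3
tool_pos: [0.5487, -0.0575, 0.1293]
orientation: [-1.565, 0.069, -0.088]
force: [-0.1, 0.4, -1.5]
opening: 0.0006
```

```bash
python3 st.py
python3 - <<'E'
from h import *
S=imaging.read_camera("scene");T=imaging.read_camera("top")
cv2.imwrite("pics/s1.png",cv2.resize(S[150:270,170:330],None,fx=4.5,fy=4.5,interpolation=2))
cv2.imwrite("pics/t1.png",T)
s=robot.read_state(); M=R.from_rotvec(s["orientation"]).as_matrix()
tip=s["tool_pos"]+M@[0,.019,0]; print(tip,proj("scene",tip),proj("top",tip),proj("scene",[.5464,-.0585,.094]))
E
```

```text
t 3.3 pos [ 0.5487 -0.0575  0.1293] along -0.0576 lat 0.0017 F [-0.12  0.37 -1.49] tq [ 0.01 -0.02  0.  ] open 0.0006
yaw z 84.28 tilt [ 0.0123 -0.9999  0.0045] dq 0.016
to button in tool [-0.0022 -0.     -0.0013] tip z 0.11025397094130084
[ 0.54995906 -0.05754708  0.11237038] [240.61067239 208.82597534] [309.52182678 210.05723349] [239.63905318 215.25369546]
```

View pics/s1.png

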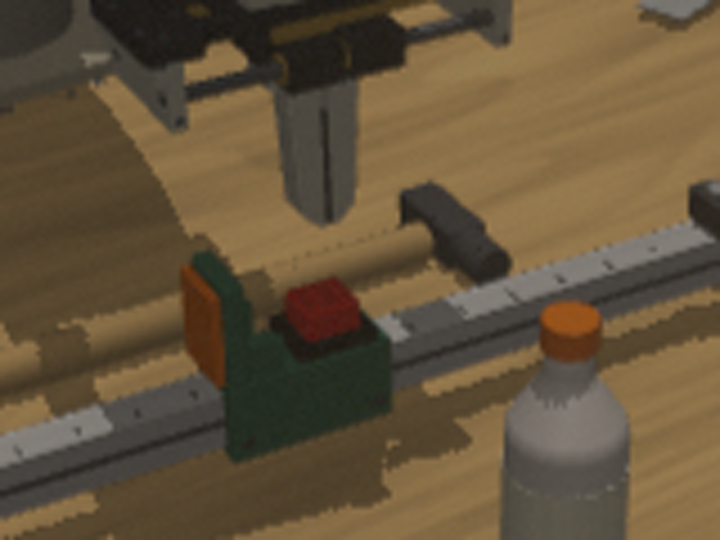

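View pics/t1.png

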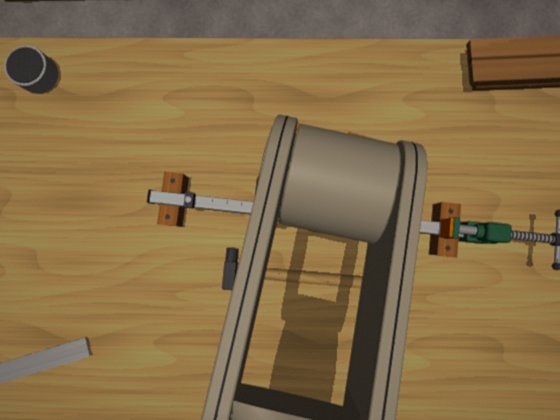

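Run:
```python
from h import *
M=np.array([[.9638,0,.26656],[-.26656,0,.9638],[0,-1,0]]);p=np.array([.1599,.5783,.2087])
for dz in(-.055,.055):
  for dy in (0,.019): print(dz,dy,proj("scene",p+M@[0,dy,dz]))
S=cv2.imread("pics/scene0.png"); cv2.imwrite("pics/g0.png",cv2.resize(S[0:100,290:400],None,fx=5.5,fy=5.5))
s=robot.read_state();print(s["t"],s["tool_pos"])
for y in (.1,.065,0.019): print(proj("scene",s["tool_pos"]+[0,0,-y]),proj("scene",s["tool_pos"]+[0,0,y]))
```

```text
-0.055 0 [323.32247889  75.03622349]
-0.055 0.019 [322.97233491  80.77197343]
0.055 0 [353.1613823   71.79005699]
0.055 0.019 [352.63175472  77.42904345]
3.4 [ 0.54967472 -0.0575998   0.13136818]
[241.61582938 238.72429008] [238.73938253 160.07261934]
[241.15330398 226.07729987] [239.28640418 175.03001971]
[240.52063394 208.7779863 ] [239.97546921 193.87136041]
```

View pics/g0.png

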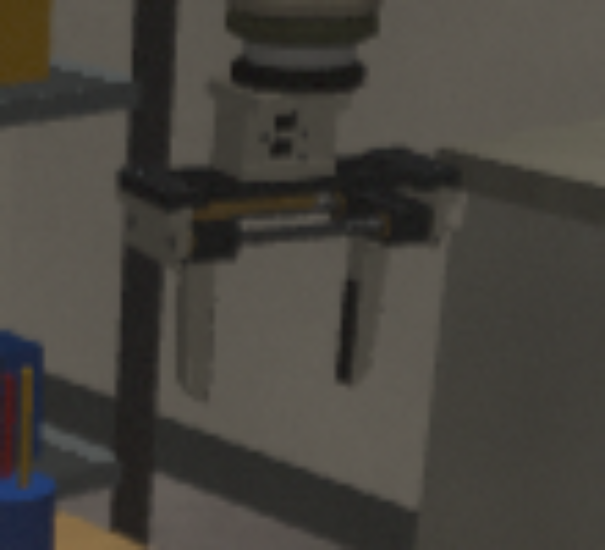

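carry_out --motion '[-0.003, 0.005, -0.001, -0.2, 0, 0.6, -1, 0, 0.005, 0, 0, 0, 0, -1, 0, 0.005, 0, 0, 0, 0, -1, 0, 0, 0, 0, 0, 0, -1, 0, 0, 0, 0, 0, 0, -1]'

```text
t: 3.9
tool_pos: [0.5472, -0.0583, 0.1164]
orientation: [-1.569, 0.074, -0.082]
force: [-0.0, 1.0, -0.4]
opening: 0.0006
```

```bash
python3 st.py
python3 - <<'E'
from h import *
S=imaging.read_camera("scene")
cv2.imwrite("pics/s2.png",cv2.resize(S[150:270,170:330],None,fx=4.5,fy=4.5,interpolation=2))
s=robot.read_state(); M=R.from_rotvec(s["orientation"]).as_matrix()
tip=s["tool_pos"]+M@[0,.019,0]; print(tip,proj("scene",tip),s["t"])
E
```

```text
t 3.9 pos [ 0.5472 -0.0583  0.1164] along -0.0585 lat 0.0002 F [-0.05  1.03 -0.41] tq [-0.06  0.05 -0.05] open 0.0006
yaw z 84.3 tilt [ 5.3e-03 -1.0e+00  3.0e-04] dq 0.006
to button in tool [-0.0008 -0.     -0.0003] tip z 0.09740964236694452
[ 0.54722223 -0.05828375  0.09737265] [239.87257968 214.1120236 ] 3.95
```

View pics/s2.png

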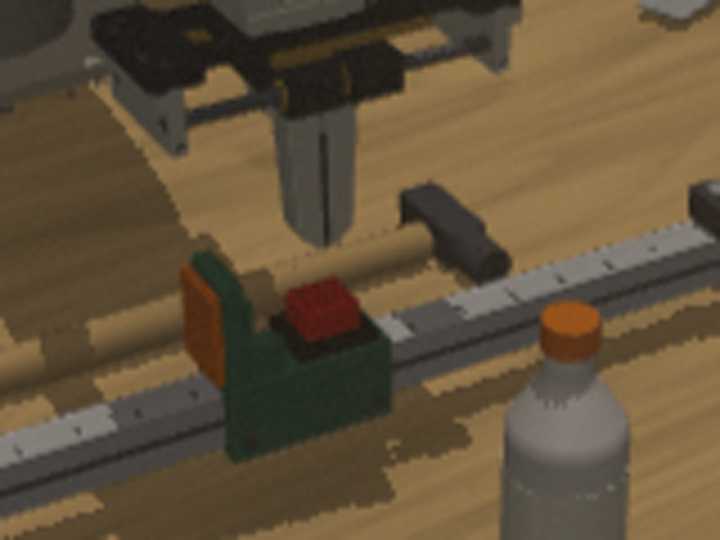

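carry_out --motion '[-0.001, 0.003, 0, 0, 0, 0.2, -1, 0, 0.003, 0, 0, 0, 0, -1, 0, 0.003, 0, 0, 0, 0, -1, 0, 0.002, 0, 0, 0, 0, -1, 0, 0, 0, 0, 0, 0, -1]'

```text
t: 4.45
tool_pos: [0.5464, -0.0582, 0.1049]
orientation: [-1.569, 0.076, -0.08]
force: [-0.3, 1.2, -0.7]
opening: 0.0002
```

```bash
python3 st.py
python3 - <<'E'
from h import *
S=imaging.read_camera("scene")
cv2.imwrite("pics/s3.png",cv2.resize(S[150:270,170:330],None,fx=4.5,fy=4.5,interpolation=2))
s=robot.read_state(); M=R.from_rotvec(s["orientation"]).as_matrix()
tip=s["tool_pos"]+M@[0,.019,0]; print(tip,proj("scene",tip),s["t"])
E
```

```text
t 4.45 pos [ 0.5464 -0.0582  0.1049] along -0.0586 lat -0.0006 F [-0.26  1.21 -0.66] tq [-0.01 -0.03 -0.03] open 0.0002
yaw z 84.3 tilt [ 2.2e-03 -1.0e+00  2.0e-04] dq 0.002
to button in tool [ 0.0001  0.     -0.0003] tip z 0.08587308454578513
[ 0.5465013  -0.05822826  0.08603179] [239.88038267 218.23048126] 4.5
```

View pics/s3.png

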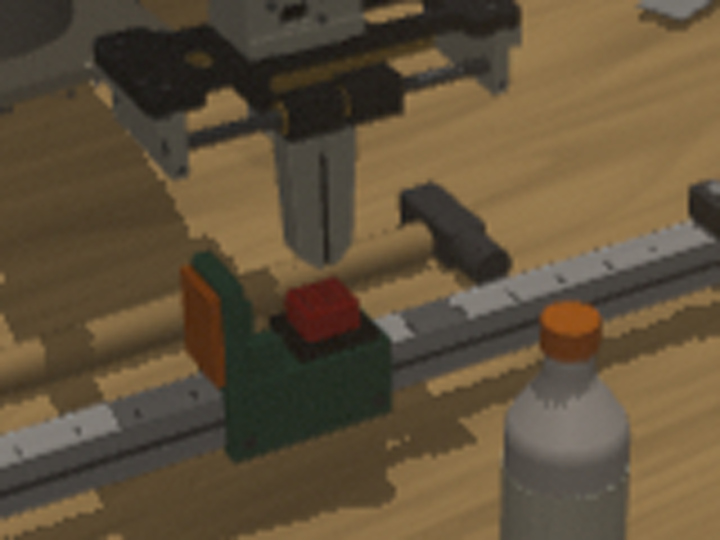

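carry_out --motion '[0, 0.003, 0, 0, 0, 0, -1, 0, 0.003, 0, 0, 0, 0, -1, 0, 0.003, 0, 0, 0, 0, -1, 0, 0.002, 0, 0, 0, 0, -1, 0, 0, 0, 0, 0, 0, -1]'

```text
t: 5.0
tool_pos: [0.5466, -0.0583, 0.0931]
orientation: [-1.569, 0.076, -0.08]
force: [0.3, 0.7, -0.0]
opening: 0.0005
```

```bash
python3 st.py
python3 - <<'E'
from h import *
S=imaging.read_camera("scene")
cv2.imwrite("pics/s4.png",cv2.resize(S[170:250,190:290],None,fx=7,fy=7,interpolation=2))
E
```

```text
t 5.0 pos [ 0.5466 -0.0583  0.0931] along -0.0586 lat -0.0004 F [ 0.33  0.68 -0.02] tq [ 0.02  0.07 -0.  ] open 0.0005
yaw z 84.29 tilt [ 2.6e-03 -1.0e+00  2.0e-04] dq 0.002
to button in tool [-0.0001 -0.     -0.0003] tip z 0.07413286415824095
```

View pics/s4.png

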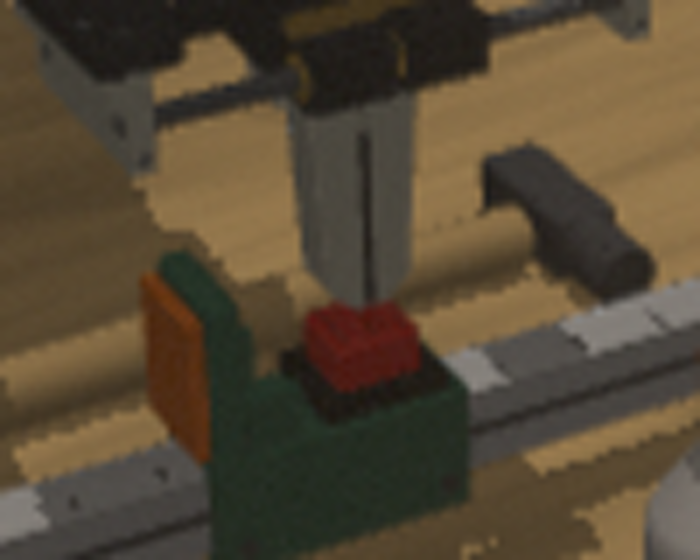

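carry_out --motion '[0, 0.002, 0, 0, 0, 0, -1, 0, 0.002, 0, 0, 0, 0, -1, 0, 0.001, 0, 0, 0, 0, -1, 0, 0, 0, 0, 0, 0, -1, 0, 0, 0, 0, 0, 0, -1]'

```text
t: 5.55
tool_pos: [0.5468, -0.0583, 0.0881]
orientation: [-1.569, 0.076, -0.081]
force: [-0.4, 0.5, 0.9]
opening: 0.0009
```

```bash
python3 st.py
python3 - <<'E'
from h import *
S=imaging.read_camera("scene")
cv2.imwrite("pics/s5.png",cv2.resize(S[170:250,190:290],None,fx=7,fy=7,interpolation=2))
E
```

```text
t 5.55 pos [ 0.5468 -0.0583  0.0881] along -0.0586 lat -0.0002 F [-0.39  0.45  0.93] tq [ 0.05 -0.05 -0.03] open 0.0009
yaw z 84.3 tilt [ 3.1e-03 -1.0e+00  1.0e-04] dq 0.001
to button in tool [-0.0004 -0.     -0.0002] tip z 0.06908782896062807
```

View pics/s5.png

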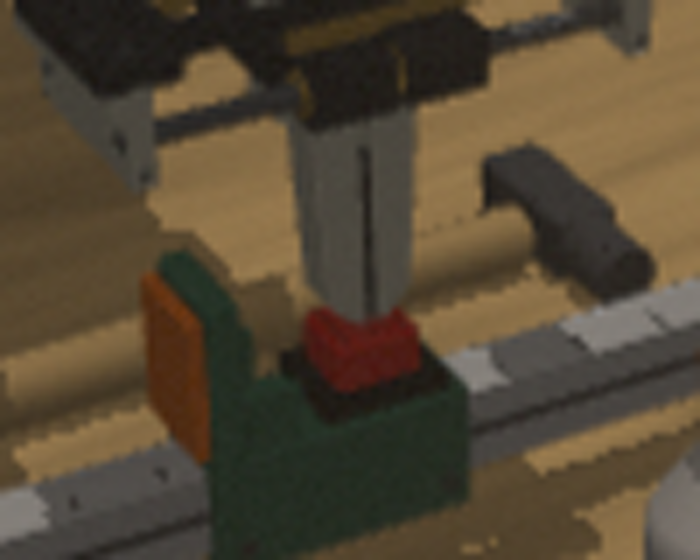

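carry_out --motion '[0, 0.001, 0, 0, 0, 0, -1, 0, 0.001, 0, 0, 0, 0, -1, 0, 0.001, 0, 0, 0, 0, -1, 0, 0, 0, 0, 0, 0, -1, 0, 0, 0, 0, 0, 0, -1]'

```text
t: 6.1
tool_pos: [0.547, -0.0583, 0.085]
orientation: [-1.569, 0.075, -0.081]
force: [0.1, 0.4, 0.6]
opening: 0.0005
```

```bash
python3 st.py
python3 - <<'E'
from h import *
S=imaging.read_camera("scene")
cv2.imwrite("pics/s6.png",cv2.resize(S[170:250,190:290],None,fx=7,fy=7,interpolation=2))
E
```

```text
t 6.1 pos [ 0.547  -0.0583  0.085 ] along -0.0586 lat -0.0 F [0.12 0.42 0.56] tq [-0.03  0.01 -0.03] open 0.0005
yaw z 84.3 tilt [ 3.4e-03 -1.0e+00  1.0e-04] dq 0.002
to button in tool [-0.0005 -0.     -0.0002] tip z 0.06601136020938213
```

View pics/s6.png

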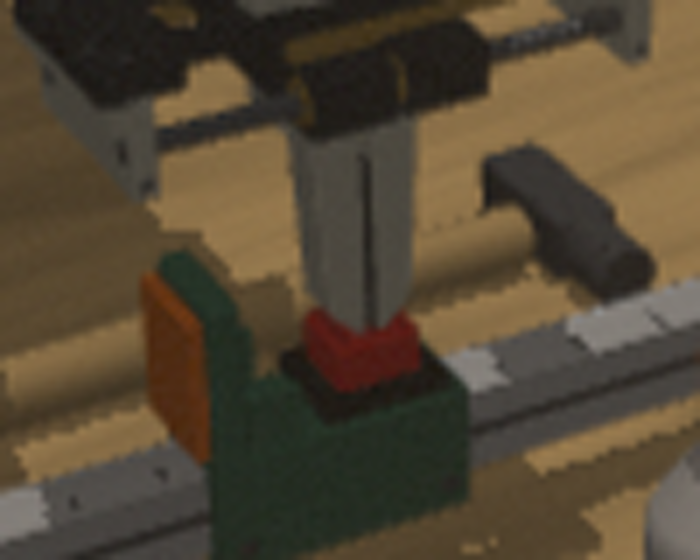

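The fingertip is now visually over the button, at about (366,330) in the crop, and there is no contact force yet. By my reading the true tip is about 30 mm higher than the nominal one. I'll keep going down, using force.

carry_out --motion '[-0.0005, 0.001, 0, 0, 0, 0.2, -1, 0, 0.001, 0, 0, 0, 0, -1, 0, 0.001, 0, 0, 0, 0, -1, 0, 0, 0, 0, 0, 0, -1, 0, 0, 0, 0, 0, 0, -1]'

```text
t: 6.65
tool_pos: [0.5466, -0.0583, 0.0827]
orientation: [-1.569, 0.078, -0.078]
force: [-2.1, 0.7, 3.7]
opening: 0.0006
```

```bash
for i in 1; do python3 st.py; done
python3 - <<'E'
from h import *
S=imaging.read_camera("scene")
cv2.imwrite("pics/s7.png",cv2.resize(S[170:250,190:290],None,fx=7,fy=7,interpolation=2))
print(robot.read_state()["force"])
E
```

```text
t 6.65 pos [ 0.5466 -0.0583  0.0827] along -0.0587 lat -0.0004 F [-2.08  0.69  3.67] tq [ 0.06  0.32 -0.01] open 0.0006
yaw z 84.3 tilt [-1.e-04 -1.e+00 -0.e+00] dq 0.002
to button in tool [-0.0002  0.     -0.0002] tip z 0.06372343685741325
[-2.89498441  0.25968823  3.34895283]
```

View pics/s7.png

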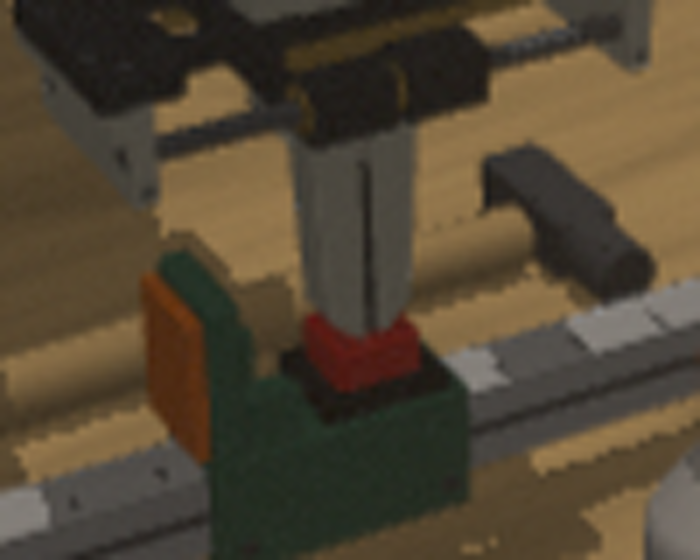

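carry_out --motion '[0, 0.001, 0, 0, 0, 0, -1, 0, 0.001, 0, 0, 0, 0, -1, 0, 0.001, 0, 0, 0, 0, -1, 0, 0.001, 0, 0, 0, 0, -1, 0, 0, 0, 0, 0, 0, -1]'

```text
t: 7.2
tool_pos: [0.5466, -0.0583, 0.079]
orientation: [-1.569, 0.078, -0.078]
force: [-3.0, 1.1, 5.0]
opening: 0.0003
```

```bash
for i in 1; do python3 st.py; done
python3 - <<'E'
from h import *
S=imaging.read_camera("scene")
cv2.imwrite("pics/s8.png",cv2.resize(S[170:250,190:290],None,fx=7,fy=7,interpolation=2))
print(robot.read_state()["force"])
E
```

```text
t 7.2 pos [ 0.5466 -0.0583  0.079 ] along -0.0587 lat -0.0004 F [-3.01  1.15  5.02] tq [0.08 0.49 0.02] open 0.0003
yaw z 84.3 tilt [ 1.e-04 -1.e+00 -0.e+00] dq 0.003
to button in tool [-0.0002 -0.     -0.0002] tip z 0.05997617036623128
[-3.12515572  0.44641783  5.13844789]
```

View pics/s8.png

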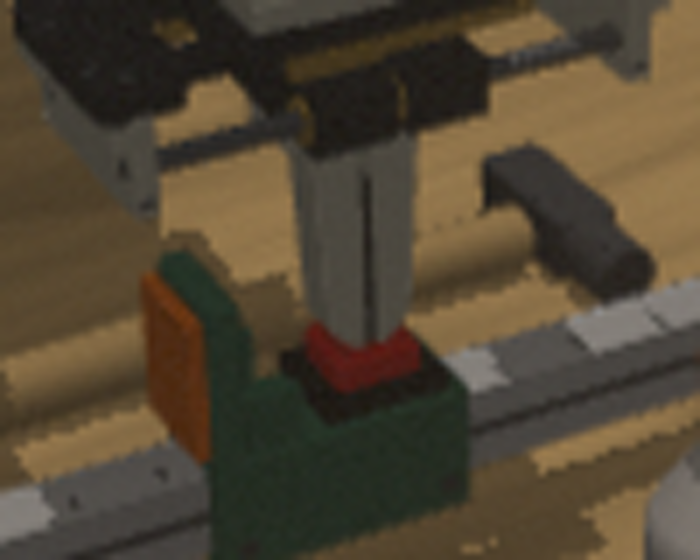

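carry_out --motion '[-0.0005, 0, 0, 0, 0, 0, -1, 0, 0, 0, 0, 0, 0, -1, 0, 0, 0, 0, 0, 0, -1, 0, 0, 0, 0, 0, 0, -1, 0, 0, 0, 0, 0, 0, -1]'

```text
t: 7.75
tool_pos: [0.5466, -0.0583, 0.0795]
orientation: [-1.57, 0.077, -0.079]
force: [-1.2, 0.7, 4.8]
opening: 0.0004
```

```bash
python3 st.py
```

```text
t 7.75 pos [ 0.5466 -0.0583  0.0795] along -0.0587 lat -0.0004 F [-1.22  0.71  4.76] tq [ 0.05  0.38 -0.02] open 0.0004
yaw z 84.3 tilt [ 1.3e-03 -1.0e+00 -1.0e-04] dq 0.001
to button in tool [-0.0002 -0.     -0.0002] tip z 0.06050933959956327
```

carry_out --motion '[-0.0002, 0.0008, 0, 0, 0, 0, -1, 0, 0.0006, 0.002, 0, 0, 0, -1, 0, 0.0002, 0.004, 0, 0, 0, -1, 0, 0.0002, 0.005, 0, 0, 0, -1, 0, 0.0002, 0.005, 0, 0, 0, -1]'

```text
t: 8.25
tool_pos: [0.5481, -0.0435, 0.0777]
orientation: [-1.571, 0.078, -0.08]
force: [-1.8, -1.0, 5.7]
opening: 0.0005
```

```bash
python3 st.py;python3 - <<'E'
from h import *
S=imaging.read_camera("scene")
cv2.imwrite("pics/s9.png",cv2.resize(S[170:250,190:290],None,fx=7,fy=7,interpolation=2))
print(robot.read_state()["force"])
E
```

```text
t 8.25 pos [ 0.5481 -0.0435  0.0777] along -0.0438 lat -0.0003 F [-1.78 -1.04  5.73] tq [-0.1   0.46  0.03] open 0.0005
yaw z 84.24 tilt [ 0.0017 -1.     -0.0019] dq 0.094
to button in tool [-0.0002  0.     -0.0151] tip z 0.05865984278529225
[-1.87705416  0.1586764   4.61163884]
```

View pics/s9.png

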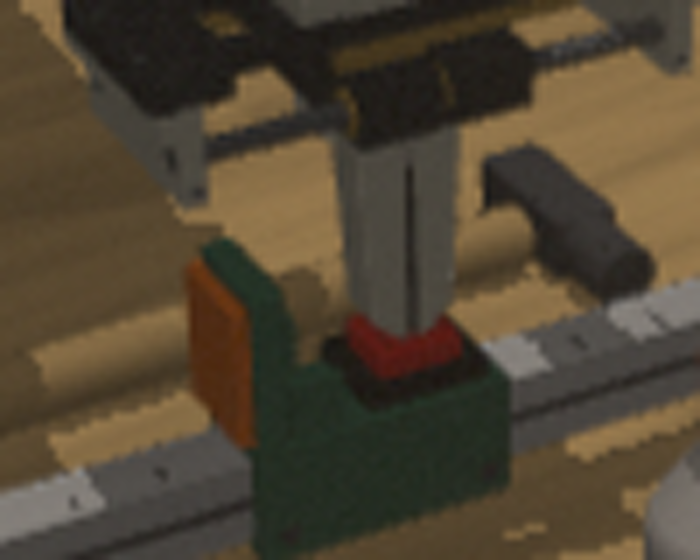

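The jaw is moving with the fingertip, which has stayed centred on the pressed button. I'll keep sliding.

carry_out --motion '[0, 0.0001, 0.006, 0, 0, 0, -1, 0, 0.0001, 0.007, 0, 0, 0, -1, 0, 0.0001, 0.007, 0, 0, 0, -1, 0, 0.0001, 0.007, 0, 0, 0, -1, 0, 0.0001, 0.007, 0, 0, 0, -1]'

```text
t: 8.8
tool_pos: [0.5516, -0.0096, 0.0773]
orientation: [-1.573, 0.079, -0.081]
force: [-1.5, -1.1, 4.8]
opening: 0.0002
```

```bash
python3 st.py
```

```text
t 8.8 pos [ 0.5516 -0.0096  0.0773] along -0.0097 lat -0.0003 F [-1.54 -1.12  4.84] tq [-0.15  0.48 -0.03] open 0.0002
yaw z 84.18 tilt [ 0.0018 -1.     -0.0037] dq 0.133
to button in tool [-0.0002  0.0002 -0.0492] tip z 0.058260182040368105
```

carry_out --motion '[0, 0.0001, 0.007, 0.1, 0, 0, -1, 0, 0.0001, 0.007, 0.1, 0, 0, -1, 0, 0.0001, 0.007, 0.1, 0, 0, -1, 0, 0.0001, 0.007, 0, 0, 0, -1, 0, 0.0001, 0.007, 0, 0, 0, -1]'

```text
t: 9.3
tool_pos: [0.5551, 0.0256, 0.0769]
orientation: [-1.569, 0.079, -0.081]
force: [-2.6, -0.7, 4.4]
opening: 0.0002
```

```bash
python3 st.py
```

```text
t 9.3 pos [0.5551 0.0256 0.0769] along 0.0257 lat -0.0003 F [-2.64 -0.67  4.39] tq [-0.15  0.48  0.02] open 0.0002
yaw z 84.17 tilt [ 0.0016 -1.     -0.    ] dq 0.131
to button in tool [-0.0001  0.     -0.0846] tip z 0.05788052710409014
```

carry_out --motion '[-0.0003, 0.0001, 0.007, 0, 0, 0, -1, 0, 0, 0.007, 0, 0, 0, -1, 0, 0.0001, 0.007, 0, 0, 0, -1, 0, 0, 0.007, 0, 0, 0, -1, 0, 0.0001, 0.007, 0, 0, 0, -1]'

```text
t: 9.8
tool_pos: [0.5587, 0.061, 0.0769]
orientation: [-1.571, 0.079, -0.082]
force: [-2.4, -0.4, 5.2]
opening: 0.0005
```

```bash
python3 st.py;python3 - <<'E'
from h import *
S=imaging.read_camera("scene")
cv2.imwrite("pics/s10.png",cv2.resize(S[130:250,210:370],None,fx=4.5,fy=4.5,interpolation=2))
E
```

```text
t 9.8 pos [0.5587 0.061  0.0769] along 0.0613 lat -0.0003 F [-2.36 -0.43  5.24] tq [-0.19  0.54 -0.03] open 0.0005
yaw z 84.15 tilt [ 0.0021 -1.     -0.0016] dq 0.13
to button in tool [-1.000e-04  2.000e-04 -1.201e-01] tip z 0.057871294537034726
```

View pics/s10.png

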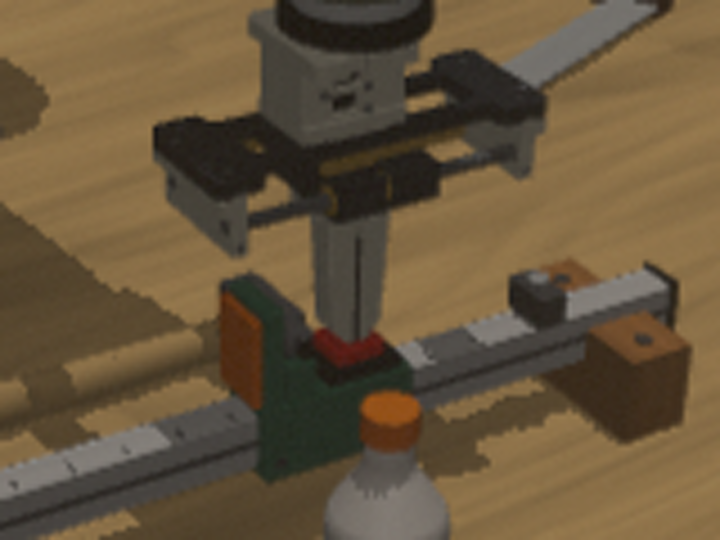

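carry_out --motion '[-0.0003, 0, 0.007, 0.1, 0, 0, -1, 0, 0, 0.007, 0, 0, 0, -1, 0, 0.0001, 0.007, 0, 0, 0, -1, 0, 0, 0.007, 0, 0, 0, -1, 0, 0.0001, 0.007, 0, 0, 0, -1]'

```text
t: 10.35
tool_pos: [0.5624, 0.0971, 0.077]
orientation: [-1.57, 0.078, -0.083]
force: [-2.7, -1.0, 4.8]
opening: 0.0005
```

```bash
python3 st.py
```

```text
t 10.35 pos [0.5624 0.0971 0.077 ] along 0.0976 lat -0.0002 F [-2.67 -0.96  4.8 ] tq [-0.19  0.48 -0.03] open 0.0005
yaw z 84.14 tilt [ 2.9e-03 -1.0e+00 -4.0e-04] dq 0.127
to button in tool [-0.000e+00  1.000e-04 -1.565e-01] tip z 0.058036977284856905
```

carry_out --motion '[-0.0003, 0.0001, 0.007, 0, 0, 0, -1, 0, 0.0001, 0.007, 0, 0, 0, -1, 0, 0.0001, 0.006, 0, 0, 0, -1, 0, 0.0001, 0.006, 0, 0, 0, -1, 0, 0.0001, 0.005, 0, 0, 0, -1]'

```text
t: 10.85
tool_pos: [0.5656, 0.1291, 0.0769]
orientation: [-1.571, 0.078, -0.083]
force: [-2.7, -0.3, 5.5]
opening: 0.0005
```

```bash
python3 st.py
```

```text
t 10.85 pos [0.5656 0.1291 0.0769] along 0.1297 lat -0.0002 F [-2.7  -0.26  5.46] tq [-0.11  0.46  0.01] open 0.0005
yaw z 84.14 tilt [ 0.0035 -1.     -0.0012] dq 0.087
to button in tool [ 0.      0.0002 -0.1885] tip z 0.0578711494287488
```

carry_out --motion '[0, 0.0001, 0.003, 0, 0, 0, -1, 0, 0.0001, 0.0025, 0, 0, 0, -1, 0, 0.0001, 0.0025, 0, 0, 0, -1, 0, 0.0001, 0.002, 0, 0, 0, -1, 0, 0.0001, 0.002, 0, 0, 0, -1]'

```text
t: 11.35
tool_pos: [0.5669, 0.1419, 0.0766]
orientation: [-1.571, 0.077, -0.082]
force: [-3.3, -1.4, 5.1]
opening: 0.0005
```

```bash
python3 st.py;python3 - <<'E'
from h import *
S=imaging.read_camera("scene")
cv2.imwrite("pics/s11.png",cv2.resize(S[130:250,230:390],None,fx=4.5,fy=4.5,interpolation=2))
E
```

```text
t 11.35 pos [0.5669 0.1419 0.0766] along 0.1426 lat -0.0002 F [-3.31 -1.42  5.11] tq [-0.08  0.48  0.02] open 0.0005
yaw z 84.18 tilt [ 0.0035 -1.     -0.0015] dq 0.035
to button in tool [-1.000e-04  3.000e-04 -2.015e-01] tip z 0.05756769103871487
```

View pics/s11.png

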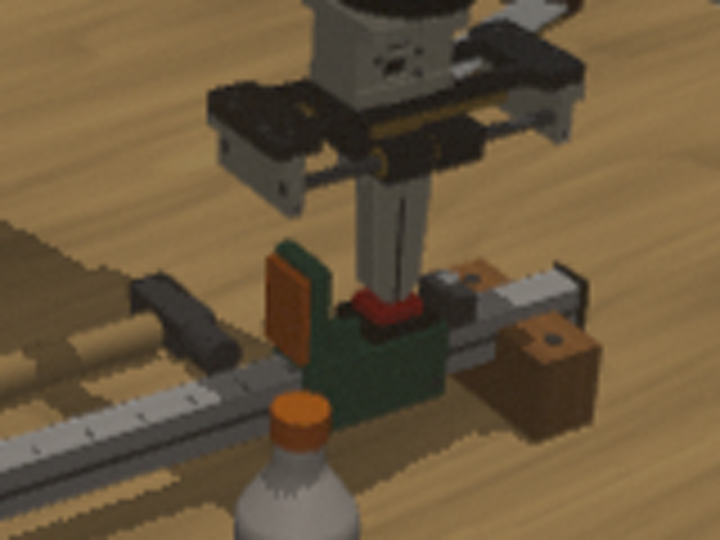

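carry_out --motion '[-0.0003, 0.0001, 0.001, 0, 0, 0, -1, 0, 0.0001, 0.001, 0, 0, 0, -1, 0, 0.0001, 0.0005, 0, 0, 0, -1, 0, 0.0001, 0.0005, 0, 0, 0, -1, 0, 0.0001, 0.0005, 0, 0, 0, -1]'

```text
t: 11.9
tool_pos: [0.5674, 0.1442, 0.0764]
orientation: [-1.574, 0.077, -0.083]
force: [-2.4, -3.0, 5.0]
opening: 0.0006
```

```bash
python3 st.py
```

```text
t 11.9 pos [0.5674 0.1442 0.0764] along 0.1449 lat 0.0 F [-2.4  -3.03  5.03] tq [-0.43  0.5  -0.03] open 0.0006
yaw z 84.18 tilt [ 0.0043 -1.     -0.0043] dq 0.009
to button in tool [-0.0003  0.0009 -0.2038] tip z 0.05736885430624643
```

carry_out --motion '[0, 0.0001, 0.0005, 0, 0, 0, -1, 0, 0.0001, 0.0005, 0, 0, 0, -1, 0, 0.0001, 0.0002, 0, 0, 0, -1, 0, 0.0001, 0, 0, 0, 0, -1, 0, 0.0001, 0, 0, 0, 0, -1]'

```text
t: 12.4
tool_pos: [0.5674, 0.1441, 0.0763]
orientation: [-1.576, 0.077, -0.083]
force: [-2.6, -0.5, 5.9]
opening: 0.0005
```

```bash
python3 st.py;python3 - <<'E'
from h import *
S=imaging.read_camera("scene")
cv2.imwrite("pics/s12.png",cv2.resize(S[170:240,280:380],None,fx=8,fy=8,interpolation=2))
T=imaging.read_camera("top")
cv2.imwrite("pics/t12.png",cv2.resize(T[160:250,130:290],None,fx=4.5,fy=4.5,interpolation=2))
E
```

```text
t 12.4 pos [0.5674 0.1441 0.0763] along 0.1449 lat 0.0 F [-2.59 -0.53  5.87] tq [-0.03  0.47 -0.01] open 0.0005
yaw z 84.15 tilt [ 0.0039 -1.     -0.0064] dq 0.002
to button in tool [-2.000e-04  1.300e-03 -2.037e-01] tip z 0.05727782220270289
```

View pics/s12.png

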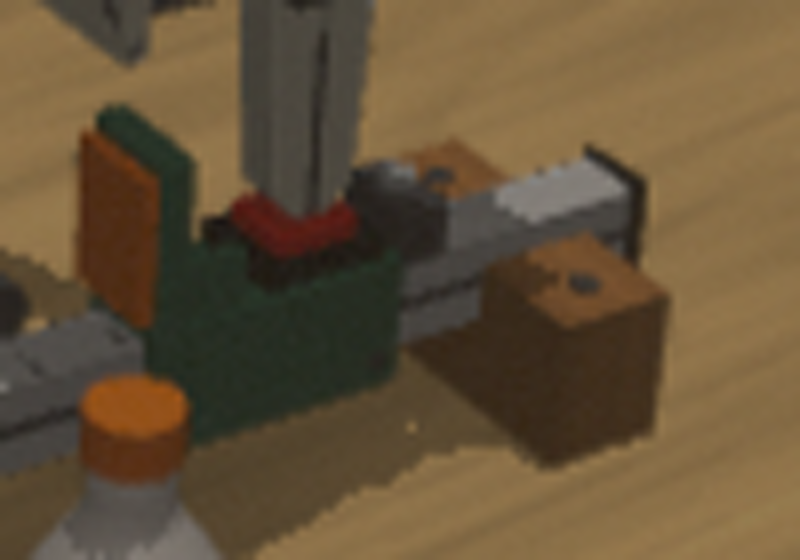

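View pics/t12.png

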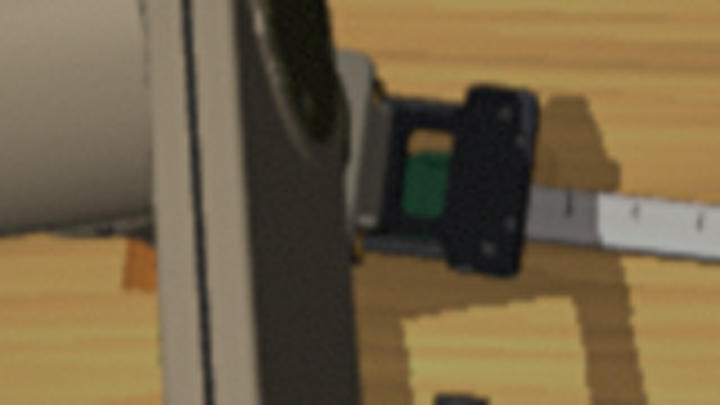

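carry_out --motion '[0, 0.0001, 0.001, 0, 0, 0, -1, 0, 0.0001, 0.001, 0, 0, 0, -1, 0, 0.0001, 0.001, 0, 0, 0, -1, 0, 0.0001, 0.001, 0, 0, 0, -1, 0, 0.0001, 0.001, 0, 0, 0, -1]'

```text
t: 13.0
tool_pos: [0.5686, 0.1462, 0.0763]
orientation: [-1.58, 0.077, -0.085]
force: [-3.0, -2.4, 6.2]
opening: 0.0006
```

```bash
python3 st.py
```

```text
t 13.0 pos [0.5686 0.1462 0.0763] along 0.147 lat 0.0011 F [-2.96 -2.37  6.19] tq [-0.53  0.4   0.  ] open 0.0006
yaw z 84.1 tilt [ 0.0054 -0.9999 -0.0109] dq 0.017
to button in tool [-0.0011  0.0022 -0.2059] tip z 0.05730178772769118
```

Run:
```python
from h import *
S=imaging.read_camera("scene")
cv2.imwrite("pics/s13.png",cv2.resize(S[170:240,280:380],None,fx=8,fy=8,interpolation=2))
print(robot.read_state()["force"])
```

```text
[-2.31496399 -3.11952389  5.28419971]
```

View pics/s13.png

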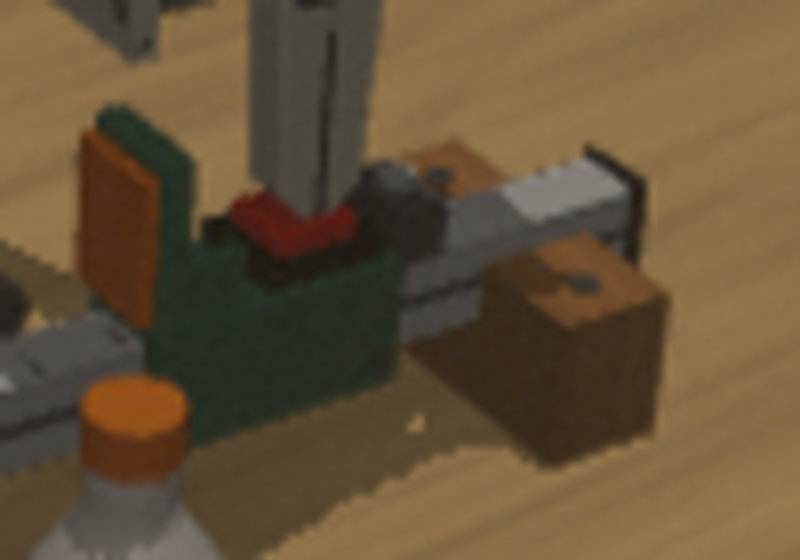

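The jaw did not move between the last two pictures while the finger slid 2 mm forward, so it is against the stop. I'll release by lifting straight up.

carry_out --motion '[0, -0.003, 0, 0, 0, 0, -1, 0, -0.004, 0, 0, 0, 0, -1, 0, -0.006, 0, 0, 0, 0, -1, 0, -0.01, 0, 0, 0, 0, -1, 0, -0.02, 0, 0, 0, 0, -1]'

```text
t: 13.55
tool_pos: [0.5661, 0.1464, 0.1174]
orientation: [-1.582, 0.082, -0.08]
force: [1.0, -0.6, 0.4]
opening: 0.0006
```

carry_out --motion '[0, -0.03, 0, 0, 0, 0, -1, 0, -0.04, 0, 0, 0, 0, -1, 0, -0.03, 0, 0, 0, 0, -1, -0.02, 0, 0.03, 0, 0, 0, -1, -0.02, 0, 0.03, 0, 0, 0, -1]'

```text
t: 14.05
tool_pos: [0.5344, 0.2099, 0.2258]
orientation: [-1.58, 0.083, -0.089]
force: [-0.3, 0.7, -0.4]
opening: 0.0006
```

carry_out --motion '[-0.03, 0, 0.04, 0, 0, 0, -1, -0.03, 0, 0.04, 0, 0, 0, -1, -0.03, 0, 0.04, 0, 0, 0, -1, -0.02, 0, 0.03, 0, 0, 0, -1, 0, 0, 0, 0, 0, 0, -1]'

```text
t: 14.55
tool_pos: [0.4369, 0.3786, 0.2282]
orientation: [-1.576, 0.078, -0.091]
force: [0.4, -0.6, -0.3]
opening: 0.0007
```

```bash
python3 st.py
python3 - <<'E'
from h import *
S=imaging.read_camera("scene");T=imaging.read_camera("top")
cv2.imwrite("pics/s14.png",cv2.resize(S[170:240,280:380],None,fx=8,fy=8,interpolation=2))
cv2.imwrite("pics/sfull.png",S);cv2.imwrite("pics/t14.png",T)
E
```

```text
t 14.55 pos [0.4369 0.3786 0.2282] along 0.3651 lat -0.1532 F [ 0.4  -0.58 -0.32] tq [-0.    0.01  0.03] open 0.0007
yaw z 83.83 tilt [ 0.0081 -0.9999 -0.0062] dq 0.031
to button in tool [ 0.1558  0.0039 -0.4228] tip z 0.20915148874109646
```

View pics/s14.png

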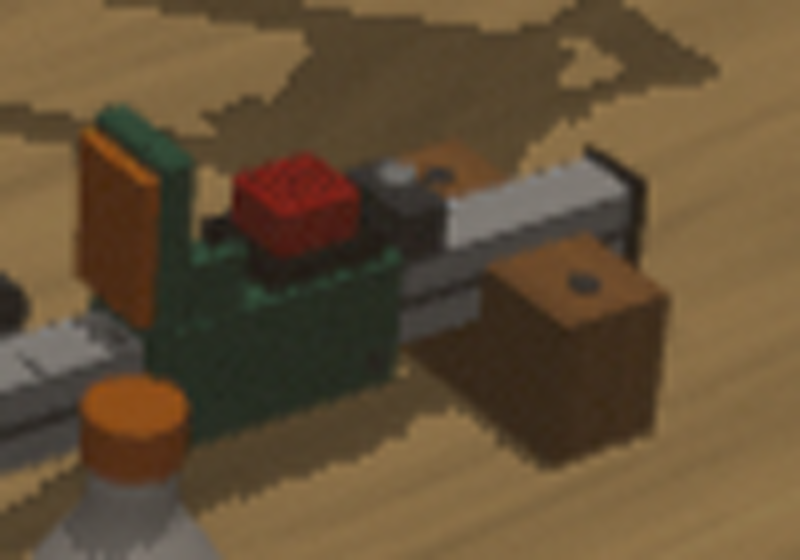

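View pics/t14.png

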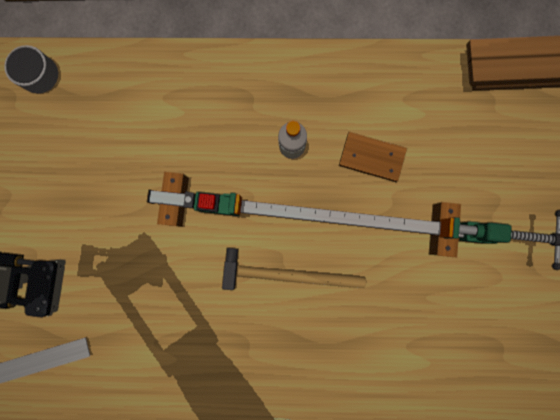

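View pics/sfull.png

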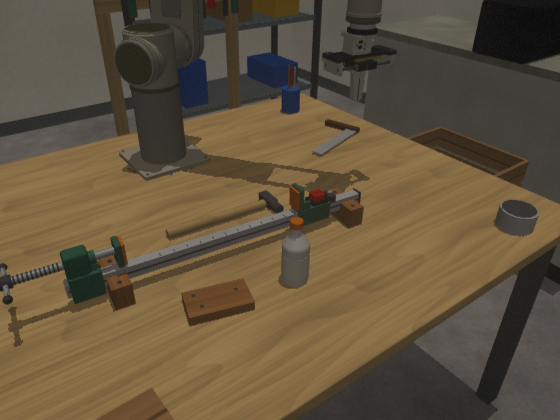

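Run:
```python
from h import *
A=cv2.imread("pics/top0.png");T=cv2.imread("pics/t14.png")
def red(im,x0,x1):
    c=im[190:235,x0:x1].astype(int); m=(c[...,2]>110)&(c[...,1]<50)&(c[...,0]<60); ys,xs=np.nonzero(m); return xs.mean()+x0,ys.mean()+190,m.sum()
for im,a,b in((A,285,340),(T,190,225)):
    r=red(im,a,b);P=onz("top",r[:2],.094); print(r,P,P[:2]@[.1002,.99497]-.0554)
cv2.imwrite("pics/z14.png",cv2.resize(T[180:230,140:260],None,fx=6.5,fy=6.5,interpolation=2))
```

```text
(np.float64(308.945), np.float64(212.115), np.int64(200)) [ 0.54730207 -0.05745318  0.094     ] -0.05772452092940053
(np.float64(205.93846153846152), np.float64(200.6974358974359), np.int64(195)) [0.56763562 0.14403788 0.094     ] 0.1447904542263515
```

View pics/z14.png

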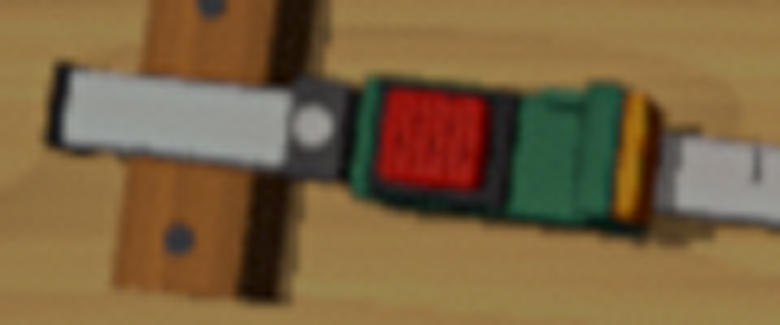

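```bash
python3 -c "
from plant import robot
print(robot.close_job())"
```

```text
the job is handed in; nothing more can be done
None
```

The sash clamp is fully open: the jaw is against the dark end stop with the button back up. I handed the job in at about 14.7 s of the 40 s allowed.

**What I did:** I pressed the red button with the closed fingertips at about 5 N. Holding it down, I slid the jaw about 203 mm to the stop, then lifted straight up and moved clear.

**Checks at the end:**
- **At the stop:** the button's centre is at 144.8 mm along the bar, against about 144.5 mm expected. The zoomed top view shows no gap between jaw and stop. When I pushed further, the finger slid about 2 mm but the jaw did not move.
- **Button:** it stands fully proud again in the pictures. I did not test the lock by pushing on the jaw.
- **Surroundings:** the clamp is still in its rests and its bar end has not moved. By eye, the hammer, glue bottle and offcut are where they were. The robot is clear, with no contact force.

**What disagreed:**
- **Fingertip height:** the fingertips first touched the button when the nominal tip height read about 65 mm, not the 94 mm I expected. They were about 30 mm higher than the nominal geometry says, so I went down using the camera pictures and the force reading.
- **Sideways force:** a force of 2–3 N across the bar stayed on the tool during the slide. It had no visible effect.

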